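# Turn the divider leaf of the stock register

### The arm

A 6-joint arm with a two-finger parallel gripper is mounted at the origin on the work surface. World frame = base frame: x ahead of the robot, y to its left, z up, the work surface at z = 0. Lengths are in m, angles in rad, forces in N, time in s.
With the tool pointing down it reaches from about 0.325 to 0.775 m from the base axis. Payload 9.3 kg.
Tool frame: the origin (TCP) lies at the very end of the fingers, on their centre line; the grasp point (between the pads) lies 19 mm behind it; z points along the fingers, y is the line along which they close (so a half turn about z gives the same grasp; the last joint's range is limited). The gripper opens to 85 mm and grips with 20 to 120 N. Pads are 22 mm wide; open, the fingers measure 114 mm over their backs; the gripper's body (76 mm by 85 mm) begins 54 mm behind the grasp point. The pads swing forward as they close: fully open they stand 13 mm farther back than shut.
Start: joints at [-1.422, 0.259, 0.021, 1.334, 0, 1.418], TCP at [0.163, -0.525, 0.231] pointing down, gripper open.
Joint ranges: [-3.04, 3.04], [-0.91, 1.82], [-1.04, 1.36], [-1.92, 1.95], [-1.52, 1.45], [-3.14, 3.14]. Speed limits (rad/s): [2.22, 2.22, 2.79, 3.14, 3.14, 3.14].

### API

Orientations are given as a unit quaternion [w, x, y, z].
In Python, from workcell import observe, capture, calibration, hand_in gives the robot as it stands. The module is installed in compiled form; this text tells all that it offers.
- The arm moves only by the shell command python3 -m pendant 'ROWS'. ROWS is JSON, a list of rows, each a list of 3 entries, a list of its own where there are three numbers: the shift along the tool's x, y, z in units of 150 mm (1.0 is 150 mm), then the turn, a rotation vector about the tool's x, y, z in units of 90 degrees (1.0 is 90 degrees), then the finger opening in mm, from 0 to 85.4. In form: [[[tx, ty, tz], [ax, ay, az], fingers], ...]. A call has 1 to 20 rows; each row is the pose to reach, as a shift and turn from the pose commanded when the call began, along the tool's axes at that moment; what a row does not reach only later rows make up. A row lasts 1/10 s, in which the tool goes at most 50 mm and 8.59 degrees, less where a joint would pass 70% of its speed; a pose out of reach is approached as far as the arm can. A call with a number of a shift or a turn outside -1 to 1 is refused whole. A call with a gripper value outside its range is refused whole. The fingers move at their own pace and stop on an object; the grip force is fixed at half the most. Time passes only in rows, so rows that repeat a pose let the fingers close. It gives the time, the measured TCP pose, the force, the opening and the grip force at its end, in the units of the state.
- observe(): the state, without advancing time (a new reading comes with each control period).
- capture(name): name is "scene" or "top" or "wrist"; returns the picture (480x640x3 uint8, blue, green, red); there is no depth.
- calibration(name): a dict with "fovy" (degrees; the focal length in pixels is half the picture's height over the tangent of half this angle, whatever the lens; pixels are square), "cx", "cy" (the principal point, pixels), "world_from_camera" (4x4, takes a point from camera to world coordinates); the wrist camera has in their place "tool_from_camera" (4x4, takes a point from camera to tool coordinates, whose origin is the TCP and whose axes are the flange's). Camera axes: x right, y down, z forward; pixel columns grow to the right and rows downward; lengths in m; the calibration is good to about 2 mm. The wrist camera is an equidistant fisheye: a pixel r from the principal point sees the ray r / f radians off the axis. A picture is of the moment at which its call begins: read the wrist's pose just before it. calibration takes no time and is no camera call.
- hand_in(): hands the job in; it is judged then, once.
The state is a dict: "clock": time; "qpos": joint angles; "dq": joint speeds; "tau": joint torques, N m; "position": TCP position; "eef_rot": TCP orientation; "force": force on the tool from outside, world axes, zero at the start; "ft_torque": the same for the moment, N m; "grip_width": finger opening in m; "grasp_force": force on a finger pad.
Only numpy, scipy, OpenCV 4.12 (cv2) and the standard library are available. Lean on these libraries where they do the work, as an engineer would, in place of code of your own. Each camera call takes 0.05 s, during which the arm holds its last target. There are 200 camera calls.

### The job

On the pharmacy table, turn the stiff yellow divider leaf of the open stock register over its spine, so that it lies flat on the pages of the other side. Push it over gently with the fingertips or the outside of the fingers, without pinching it or slamming it down; the register stays where it is, and the jar, bottle and cartons are left alone.

Things in the scene. Friction and masses are not known exactly. Their poses are not given: they have to be found in the camera images.
- register: Open stock register, loose but heavy (about 1.6 kg): blue board 220 mm (x) by 330 mm (y), white page blocks either side of a spine, their tops 18 mm above the table, 15 to 150 mm from the spine. Origin at the centre of the underside, z up. The steel spine runs along x over the origin, 24 mm up. The leaf starts raised above the -y side and must lie on the +y side.
- leaf (a joint): Turn of the yellow leaf about the spine: 0 = flat on the register's -y side, 1.57 = upright, 3.14 = flat on its +y side (it gives a little, the hard stop is at 3.17). It starts ajar, 0.35 to 0.95. The hinge is stiff (0.16 N m of friction): the leaf stays at any angle where it is left and does not fall.
- tab_edge (a point): Middle of the outer edge of the leaf's tab; moves with the leaf. The leaf: a yellow plate 3 mm thick, 0.11 kg, 170 mm along the spine, reaching 140 mm from the spine axis; in the middle of its free edge a tab with a white label, 60 mm along the spine, reaches 155 mm from the axis.
- spine_mid (a point): Middle of the spine, on the hinge axis, 24 mm above the table over the register's origin.
- pill_jar: White pill jar with a blue label, 60 mm across, 85 mm high, standing loose near the register. Origin at the centre of its underside.
- amber_bottle: Amber bottle with a white cap, 52 mm across, 90 mm high, standing loose near the register. Origin at the centre of its underside.
- tall_carton: White and blue medicine carton, 60 x 45 mm, standing 85 mm high, loose near the register. Origin at the centre of its underside.
- flat_carton: White and blue medicine carton lying flat, 100 x 55 mm, 35 mm high, loose near the register. Origin at the centre of its underside.
Not all that is in view belongs to the job. What is shaped like the tall_carton but black or red is not meant.

How it is judged:
On the way:
1. the leaf is pushed up past upright (value of joint leaf above 1.6 rad and contact force between the fingers and register above 0.1 N), for 0.05 s.
At the end, for the whole second after the job is handed in: The leaf lies flat on the other side (within 0.06 rad, about 9 mm at the tab) and is at rest; the register is level and within 30 mm of where it was; jar, bottle and cartons stand within 30 mm of where they were (value of joint leaf above 3.08 rad and velocity of joint leaf below 0.05 rad/s and distance of each of register, pill_jar, amber_bottle, tall_carton, flat_carton from where it was at the start of the episode below 0.03 m and angle between register's own z axis and vertical below 0.05 rad and linear speed of register below 0.01 m/s and angle between each of pill_jar, amber_bottle, tall_carton, flat_carton's own z axis and vertical below 0.1 rad); the robot touches nothing.
It fails at once if the leaf is slammed (turns faster than 5 rad/s) (velocity of joint leaf above 5 rad/s).
It fails at once if the leaf or register is pinched or pressed hard (fingers over 40 N) (contact force between the fingers and register above 40 N).
It fails at once if the register is lifted, tipped or shoved away (distance of register from where it was at the start of the episode above 0.03 m or angle between register's own z axis and vertical above 0.08 rad or height (world z) of register above 0.012 m).
It fails at once if a bystander is lifted, knocked over or pushed away (distance of any of pill_jar, amber_bottle, tall_carton, flat_carton from where it was at the start of the episode above 0.03 m or angle between any of pill_jar, amber_bottle, tall_carton, flat_carton's own z axis and vertical above 0.3 rad).
It also fails if it takes over 48 s, if anything falls off the work surface, if the arm or the gripper's body presses on something with over 40 N, if the wrist force passes 120 N, or if a joint passes its speed limit or range.

## Working session

There is one attempt and no reset: what is moved stays moved. The work goes in short steps, Python scripts to look and compute and a shell command to move; the robot and the scene stay as the last step left them, time stands still between calls to the robot, and variables do not carry over. Pictures are saved under pics/ and viewed, at most 10 in all, crops included, and the job is handed in when it is done.

```bash
mkdir -p pics; python3 - <<'E'
from workcell import *
import cv2,numpy as np
np.set_printoptions(precision=4,suppress=True)
s=observe();print(s['clock'],s['position'],s['eef_rot'],s['force'])
for n in('scene','top'):
    cv2.imwrite(f'pics/{n}0.png',capture(n));c=calibration(n);print(n,c['fovy'],c['cx'],c['cy']);print(np.array(c['world_from_camera']))
E
```

```text
0.0 [ 0.1634 -0.5248  0.2306] [-0.0007  0.9886  0.1503 -0.    ] [ 0.0046 -0.622   0.2384]
scene 43.70667407018854 314.165973211856 236.57822601167373
[[-0.5813  0.6016 -0.5479  1.2782]
 [ 0.8137  0.4302 -0.3909  0.5588]
 [ 0.0006 -0.6731 -0.7396  1.0268]
 [ 0.      0.      0.      1.    ]]
top 54.02807476643227 318.7838018620942 236.24497322048396
[[ 0.1278 -0.9713  0.2008  0.3953]
 [-0.9918 -0.1255  0.0239  0.0471]
 [ 0.002  -0.2022 -0.9793  0.9202]
 [ 0.      0.      0.      1.    ]]
```

View pics/scene0.png

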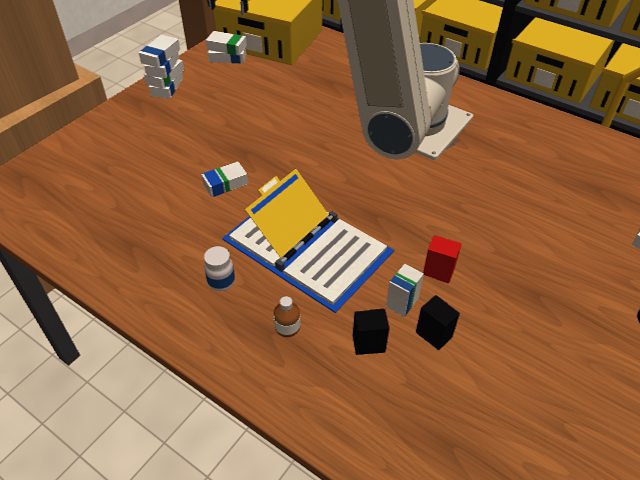

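View pics/top0.png

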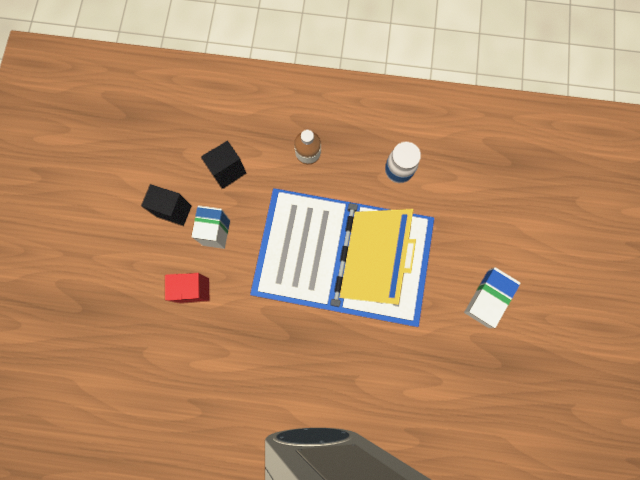

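The scene view shows the leaf ajar over the -y side, with its tab near (268,185) and the spine from (280,265) to (334,216). In the top view the board corners are about (275,190), (434,216), (418,325) and (252,296), and the tab's outer edge runs (415,240)-(409,272).

Candidates for the tall carton in the top view are white/blue (211,227), red (186,288), black (166,205) and black (224,165). The white/blue one fits the description. I won't reach for any of them, only avoid them.

```bash
cat > h.py <<'E'
from workcell import *
import cv2,numpy as np
from scipy.spatial.transform import Rotation as R
np.set_printoptions(precision=4,suppress=True)
def ray(n,u,v):
    c=calibration(n);T=np.array(c['world_from_camera']);f=240/np.tan(np.radians(c['fovy']/2))
    d=T[:3,:3]@np.array([(u-c['cx'])/f,(v-c['cy'])/f,1]);return T[:3,3],d/np.linalg.norm(d)
def onz(n,u,v,z):
    o,d=ray(n,u,v);return o+d*(z-o[2])/d[2]
def onplane(n,u,v,p,nn):
    o,d=ray(n,u,v);return o+d*((p-o)@nn)/(d@nn)
E
python3 - <<'E'
from h import *
im=cv2.imread('pics/top0.png');hsv=cv2.cvtColor(im,cv2.COLOR_BGR2HSV)
m=cv2.inRange(hsv,(100,120,60),(130,255,255));m[:180]=0;m[:,:245]=0;m[:,445:]=0;m[335:]=0
pts=cv2.findNonZero(m)[:,0]
W=np.array([onz('top',u,v,.004)[:2] for u,v in pts.astype(float)])
r=cv2.minAreaRect((W*1000).astype(np.float32));print('rect',r)
C=np.array(r[0])/1000
b=cv2.boxPoints(r)/1000;print(b)
# spine direction = short side(220)
e=[b[1]-b[0],b[2]-b[1]];x=min(e,key=np.linalg.norm);x/=np.linalg.norm(x);x=x*np.sign(x[0])
X=np.array([*x,0]);Y=np.array([-x[1],x[0],0]);S=np.array([*C,.024]);print('X',X,'yaw',np.degrees(np.arctan2(x[1],x[0])))
# tab middle & leaf corners 
for n,u,v in(('top',412,256),('scene',267,184),('top',413,209),('top',399,304)):
    p=onplane(n,u,v,S,X) if (u,v) in((412,256),(267,184)) else onplane(n,u,v,S+X*(.085 if v<230 else -.085),X)
    d=p-S;print(n,u,v,p,'rad',np.hypot(d@Y,d[2]),'ang',np.arctan2(d[2],-d@Y))
for k,u,v,z in(('jar',405,156,.085),('bottle',307,136,.09),('tall',209,213,.085),('flat',497,290,.035)):
    p=onz('top',u,v,z);d=p-S;print(k,p,'local',d@X,d@Y)
E
```

```text
rect ((585.1362915039062, 14.421340942382812), (328.21026611328125, 284.9788513183594), 86.66498565673828)
[[ 0.4333 -0.1411]
 [ 0.7178 -0.1577]
 [ 0.7369  0.17  ]
 [ 0.4524  0.1865]]
X [ 0.9983 -0.0582  0.    ] yaw -3.3350174
top 412 256 [ 0.5769 -0.1271 -0.0472] rad 0.15864776663402103 ang -0.4657636461020264Traceback (most recent call last):
  File "<stdin>", line 14, in <module>
  File "h.py", line 11, in onplane
    o,d=ray(n,u,v);return o+d*((p-o)@nn)/(d@nn)
        ~~~^^^^^^^
  File "h.py", line 6, in ray
    c=calibration(n);T=np.array(c['world_from_camera']);f=240/np.tan(np.radians(c['fovy']/2))
ValueError: time passes only in moves, steps and waits
```

```bash
sed -i 's/^def ray/CAL={n:calibration(n) for n in ("scene","top")}\ndef ray/; s/c=calibration(n);T/c=CAL[n];T/' h.py
cat > a.py <<'E'
from h import *
im=cv2.imread('pics/top0.png');hsv=cv2.cvtColor(im,cv2.COLOR_BGR2HSV)
m=cv2.inRange(hsv,(100,120,60),(130,255,255));m[:186]=0;m[:,:245]=0;m[:,440:]=0;m[335:]=0
m=cv2.morphologyEx(m,cv2.MORPH_OPEN,np.ones((2,2)))
n,l,st,_=cv2.connectedComponentsWithStats(m);m=(l==1+np.argmax(st[1:,4])).astype(np.uint8)
pts=cv2.findNonZero(m)[:,0]
W=np.array([onz('top',u,v,.004)[:2] for u,v in pts.astype(float)])
r=cv2.minAreaRect((W*1000).astype(np.float32));print('rect',r)
C=np.array(r[0])/1000
b=cv2.boxPoints(r)/1000
e=[b[1]-b[0],b[2]-b[1]];x=min(e,key=np.linalg.norm);x/=np.linalg.norm(x);x=x*np.sign(x[0])
X=np.array([*x,0]);Y=np.array([-x[1],x[0],0]);S=np.array([*C,.024]);print('X',X,'yaw',np.degrees(np.arctan2(x[1],x[0])))
for n,u,v in(('top',351,206),('top',337,304)): print('spine end',onz(n,u,v,.024))
o1,d1=ray('top',412,256);o2,d2=ray('scene',267,182)
t=np.linalg.lstsq(np.c_[d1,-d2],o2-o1,rcond=None)[0];p,q=o1+t[0]*d1,o2+t[1]*d2
d=(p+q)/2-S;print('tab',p,q,'rad',np.hypot(d@Y,d[2]),'ang',np.arctan2(d[2],-d@Y),'x',d@X)
for k,u,v,z in(('jar',405,156,.085),('bottle',307,136,.09),('tall',209,213,.085),('flat',497,290,.035)):
    p=onz('top',u,v,z);d=p-S;print(k,p,'local',d@X,d@Y)
E
python3 a.py
```

```text
rect ((550.1310424804688, 14.187850952148438), (328.0841064453125, 218.1872100830078), 86.6595687866211)
X [ 0.9983 -0.0583  0.    ] yaw -3.3404286
spine end [0.6475 0.0138 0.024 ]
spine end [0.4539 0.0182 0.024 ]
tab [ 0.5433 -0.0949  0.1315] [ 0.5428 -0.0939  0.1312] rad 0.15287223446329545 ang 0.7789099832894968 x -0.0007466404139856563
jar [ 0.74   -0.0735  0.085 ] local 0.19461335239464533 -0.07646440083530522
bottle [0.7539 0.114  0.09  ] local 0.19759550658740696 0.11150603478218563
tall [0.5839 0.2722 0.085 ] local 0.018640413377715263 0.2595380057262854
flat [ 0.5175 -0.2763  0.035 ] local -0.01566935283480659 -0.29188302051541803
```

The register is at (0.550, 0.014) with yaw -3.3°. The leaf is at about 0.78 rad with its tab at (0.543, -0.094, 0.131). I'll go in from the -y side with closed fingers.

```bash
python3 -m pendant '[[[0.4,-0.2,0],[0,0,0],0],[[0.78,-0.39,0],[0,0,0],0],[[0.78,-0.39,0],[0,0,0],0],[[0.78,-0.39,0],[0,0,0],0]]'
python3 -m pendant '[[[0.4,-0.2,0],[0,0,0],0],[[0.78,-0.39,0],[0,0,0],0],[[0.78,-0.39,0],[0,0,0],0],[[0.78,-0.39,0],[0,0,0],0]]'
python3 -m pendant '[[[0.4,-0.2,0],[0,0,0.1],0],[[0.78,-0.39,0],[0,0,0.15],0],[[0.78,-0.39,0],[0,0,0.229],0],[[0.78,-0.39,0],[0,0,0.229],0],[[0.78,-0.39,0],[0,0,0.229],0]]'
cat > g.py <<'E'
from h import *
import sys
S=np.array([.5501,.0142,.024]);X=np.array([.9983,-.0583,0]);Y=np.array([.0583,.9983,0]);Z=np.array([0,0,1.])
def local(p): d=np.array(p)-S; return np.array([d@X,d@Y,p[2]])
def world(l): return S*[1,1,0]+X*l[0]+Y*l[1]+Z*l[2]
s=observe();T=R.from_quat(np.roll(s['eef_rot'],-1)).as_matrix()
print('t',s['clock'],'local',local(s['position']),'F',np.array(s['force']),'toolx',T[:,0],'z',T[:,2],'w',s['grip_width'])
def units(l): return T.T@(world(l)-s['position'])/.15
for a in sys.argv[1:]:
    l=[float(v) for v in a.split(',')];print(l,units(l))
E
python3 g.py=0 2>/dev/null; python3 g.py 0,-.18,.11 0,-.16,.11
```

```text
clock: 0.5
position: [0.2598, -0.4318, 0.2314]
eef_rot: [-0.0, 0.988, 0.152, 0.0]
force: [0.1, 0.6, -0.2]
grip_width: 0.0286
grasp_force: 0.0
clock: 0.9
position: [0.3539, -0.3418, 0.2312]
eef_rot: [-0.0, 0.988, 0.152, 0.0]
force: [-0.1, -0.5, -0.7]
grip_width: -0.0001
grasp_force: 0.0
clock: 1.4
position: [0.4465, -0.2535, 0.2309]
eef_rot: [-0.0, 1.0, -0.028, -0.0]
force: [-0.1, -0.8, 0.4]
grip_width: 0.0001
grasp_force: 0.0
t 1.4 local [-0.0879 -0.2732  0.2309] F [-0.1481 -0.7758  0.4225] toolx [ 0.9985 -0.0551 -0.0009] z [-0.0009  0.0001 -1.    ] w 9.551852080586721e-05
[0.0, -0.18, 0.11] [ 0.5885 -0.6197  0.8053]
[0.0, -0.16, 0.11] [ 0.5889 -0.753   0.8053]
```

```bash
python3 -m pendant '[[[0.3,-0.3,0],[0,0,0],0],[[0.59,-0.68,0.2],[0,0,0],0],[[0.59,-0.68,0.5],[0,0,0],0],[[0.59,-0.68,0.8],[0,0,0],0],[[0.59,-0.68,0.8],[0,0,0],0],[[0.59,-0.68,0.8],[0,0,0],0]]'
python3 g.py 0,-.13,.11; python3 -c "
from h import *
cv2.imwrite('pics/s1.png',cv2.resize(capture('scene')[120:320,170:430],None,fx=3,fy=3));"
```

```text
clock: 2.0
position: [0.5393, -0.1574, 0.11]
eef_rot: [-0.001, 1.0, -0.029, -0.002]
force: [0.1, -0.5, 0.4]
grip_width: 0.0002
grasp_force: 0.0
t 2.0 local [-0.0008 -0.172   0.11  ] F [ 0.1296 -0.4582  0.39  ] toolx [ 0.9983 -0.0582 -0.0039] z [-0.0038  0.0013 -1.    ] w 0.00017111134490755236
[0.0, -0.13, 0.11] [ 0.0054 -0.2797  0.0002]
```

View pics/s1.png

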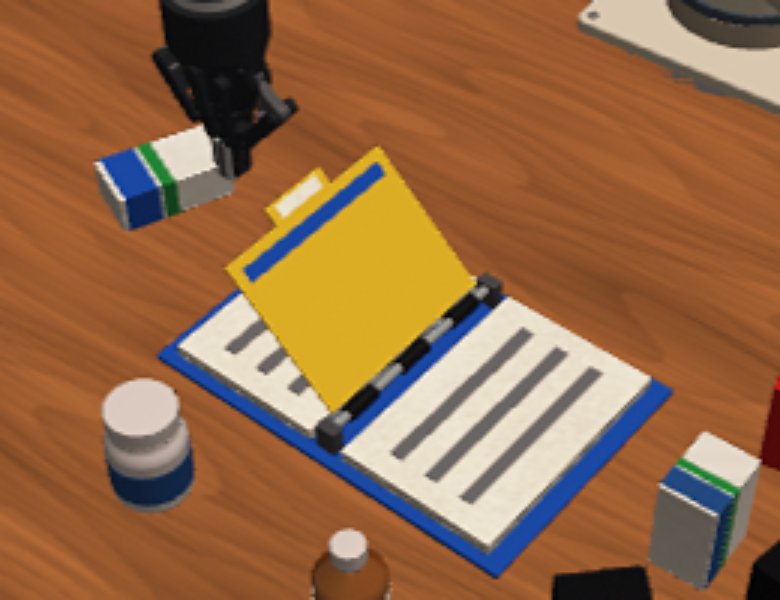

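The fingers are closed and beside the tab, with the tip at crop (238,165) and the tab at crop (300,195). I'll work out arc way-points now.

```bash
cat > arc.py <<'E'
from g import *
def tip(t,h=.0125,r=.13):
    if t<np.pi/2: return [0,-.155*np.cos(t)-h,.024+.155*np.sin(t)-.025]
    return [0,-r*np.cos(t)-h,.024+r*np.sin(t)]
def show(a,b,st=.1,**k):
    for t in np.arange(a,b+1e-6,st): l=tip(t,**k);print(round(t,2),np.round(l,3),np.round(units(l),2))
E
python3 -c "
from arc import *
show(.7,1.6)"
```

```text
t 2.05 local [ 0.0002 -0.1725  0.112 ] F [ 0.3438 -1.4076  0.4313] toolx [ 0.9983 -0.0588 -0.0007] z [-0.0007 -0.     -1.    ] w -9.169220016772813e-05
0.7 [ 0.    -0.131  0.099] [-0.   -0.28  0.09]
0.8 [ 0.   -0.12  0.11] [-0.   -0.35  0.01]
0.9 [ 0.    -0.109  0.12 ] [-0.   -0.42 -0.06]
1.0 [ 0.    -0.096  0.129] [-0.   -0.51 -0.12]
1.1 [ 0.    -0.083  0.137] [-0.   -0.6  -0.17]
1.2 [ 0.    -0.069  0.143] [-0.   -0.69 -0.21]
1.3 [ 0.    -0.054  0.148] [-0.   -0.79 -0.24]
1.4 [ 0.    -0.039  0.152] [-0.   -0.89 -0.27]
1.5 [ 0.    -0.023  0.154] [-0.   -0.99 -0.28]
1.6 [ 0.    -0.009  0.154] [-0.   -1.09 -0.28]
```

```bash
python3 -m pendant '[[[0,-0.15,0.05],[0,0,0],0],[[0,-0.28,0.07],[0,0,0],0],[[0,-0.32,0.04],[0,0,0],0],[[0,-0.35,0.01],[0,0,0],0],[[0,-0.39,-0.03],[0,0,0],0],[[0,-0.42,-0.06],[0,0,0],0],[[0,-0.46,-0.09],[0,0,0],0],[[0,-0.51,-0.12],[0,0,0],0],[[0,-0.51,-0.12],[0,0,0],0]]'
python3 -c "
from arc import *
show(1.0,2.0)
cv2.imwrite('pics/s2.png',cv2.resize(capture('scene')[120:320,170:430],None,fx=3,fy=3))"
```

```text
clock: 2.95
position: [0.5456, -0.0795, 0.1302]
eef_rot: [0.0, 1.0, -0.029, 0.001]
force: [0.4, -1.0, 0.1]
grip_width: -0.0001
grasp_force: 0.4
t 2.95 local [ 0.0009 -0.0938  0.1302] F [ 0.4362 -1.0075  0.1242] toolx [ 0.9984 -0.0572  0.0014] z [ 0.0014 -0.0001 -1.    ] w -0.0001115707004991433
1.0 [ 0.    -0.096  0.129] [-0.01  0.02  0.01]
1.1 [ 0.    -0.083  0.137] [-0.01 -0.07 -0.05]
1.2 [ 0.    -0.069  0.143] [-0.01 -0.17 -0.09]
1.3 [ 0.    -0.054  0.148] [-0.01 -0.27 -0.12]
1.4 [ 0.    -0.039  0.152] [-0.01 -0.37 -0.14]
1.5 [ 0.    -0.023  0.154] [-0.01 -0.47 -0.16]
1.6 [ 0.    -0.009  0.154] [-0.01 -0.57 -0.16]
1.7 [0.    0.004 0.153] [-0.01 -0.65 -0.15]
1.8 [0.    0.017 0.151] [-0.01 -0.74 -0.14]
1.9 [0.    0.03  0.147] [-0.01 -0.82 -0.11]
2.0 [0.    0.042 0.142] [-0.01 -0.9  -0.08]
```

View pics/s2.png

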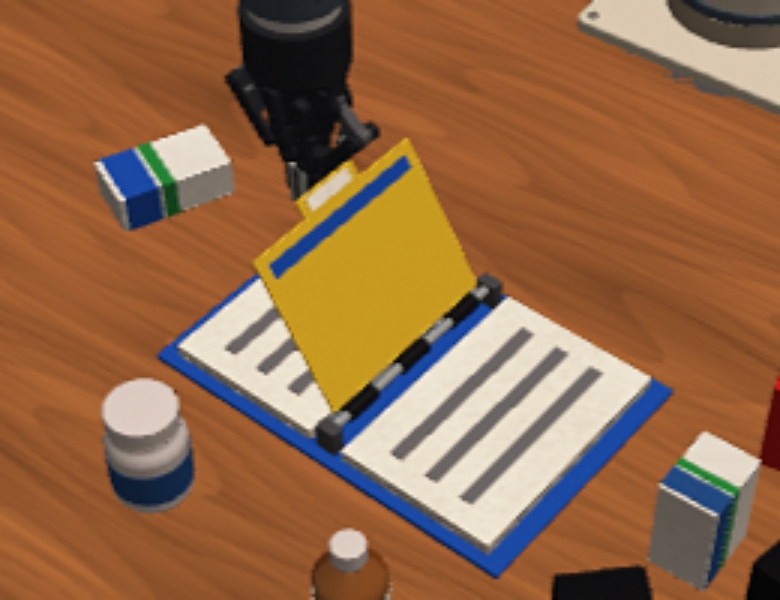

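The leaf is rising with the fingers behind the tab, and the gripper linkages are clear. I'll continue past upright.

```bash
python3 -m pendant '[[[0,-0.07,-0.05],[0,0,0],0],[[0,-0.17,-0.09],[0,0,0],0],[[0,-0.27,-0.12],[0,0,0],0],[[0,-0.37,-0.14],[0,0,0],0],[[0,-0.47,-0.16],[0,0,0],0],[[0,-0.57,-0.16],[0,0,0],0],[[0,-0.65,-0.15],[0,0,0],0],[[0,-0.74,-0.14],[0,0,0],0],[[0,-0.82,-0.11],[0,0,0],0],[[0,-0.9,-0.08],[0,0,0],0],[[0,-0.9,-0.08],[0,0,0],0]]'
python3 -c "
from arc import *
show(2.0,3.1,r=.128)
cv2.imwrite('pics/s3.png',cv2.resize(capture('scene')[120:320,170:430],None,fx=3,fy=3))"
```

```text
clock: 4.1
position: [0.5524, 0.0543, 0.1403]
eef_rot: [-0.001, 1.0, -0.027, -0.001]
force: [-0.6, -0.3, 0.4]
grip_width: -0.0002
grasp_force: 0.0
t 4.1 local [-0.      0.0402  0.1403] F [-0.5863 -0.2905  0.4433] toolx [ 0.9986 -0.0534 -0.0016] z [-0.0015  0.0019 -1.    ] w -0.00019184731416626788
2.0 [0.    0.041 0.14 ] [ 0. -0. -0.]
2.1 [0.    0.052 0.134] [ 0.   -0.08  0.04]
2.2 [0.    0.063 0.127] [ 0.   -0.15  0.09]
2.3 [0.    0.073 0.119] [ 0.   -0.22  0.14]
2.4 [0.    0.082 0.11 ] [ 0.   -0.28  0.2 ]
2.5 [0.    0.09  0.101] [ 0.   -0.33  0.27]
2.6 [0.    0.097 0.09 ] [ 0.   -0.38  0.34]
2.7 [0.    0.103 0.079] [ 0.   -0.42  0.41]
2.8 [0.    0.108 0.067] [ 0.   -0.45  0.49]
2.9 [0.    0.112 0.055] [ 0.   -0.48  0.57]
3.0 [0.    0.114 0.042] [ 0.   -0.49  0.66]
3.1 [0.    0.115 0.029] [ 0.   -0.5   0.74]
```

View pics/s3.png

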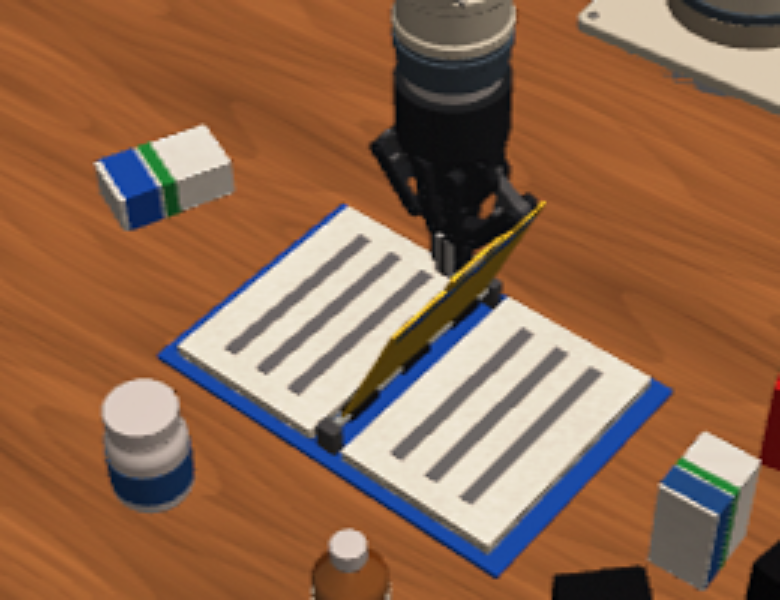

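The leaf is past upright, seen edge-on from the camera, and the fingers are still against it. I'll follow the arc down.

```bash
python3 -m pendant '[[[0,-0.08,0.04],[0,0,0],0],[[0,-0.15,0.09],[0,0,0],0],[[0,-0.22,0.14],[0,0,0],0],[[0,-0.28,0.2],[0,0,0],0],[[0,-0.33,0.27],[0,0,0],0],[[0,-0.38,0.34],[0,0,0],0],[[0,-0.42,0.41],[0,0,0],0],[[0,-0.45,0.49],[0,0,0],0],[[0,-0.45,0.49],[0,0,0],0]]'
python3 -c "
from arc import *
show(2.8,3.2,r=.128)
cv2.imwrite('pics/s4.png',cv2.resize(capture('scene')[120:320,170:430],None,fx=3,fy=3))"
```

```text
clock: 5.05
position: [0.5554, 0.0884, 0.0659]
eef_rot: [-0.013, 1.0, -0.002, -0.002]
force: [-0.5, -0.3, -0.4]
grip_width: -0.0001
grasp_force: 0.0
t 5.05 local [0.001  0.0744 0.0659] F [-0.5126 -0.26   -0.4191] toolx [ 1.     -0.0043 -0.0036] z [-0.0035  0.0265 -0.9996] w -0.00013609940671361468
2.8 [0.    0.108 0.067] [ 0.01 -0.22 -0.  ]
2.9 [0.    0.112 0.055] [ 0.01 -0.25  0.08]
3.0 [0.    0.114 0.042] [ 0.01 -0.26  0.17]
3.1 [0.    0.115 0.029] [ 0.01 -0.27  0.25]
3.2 [0.    0.115 0.017] [ 0.01 -0.26  0.34]
```

View pics/s4.png

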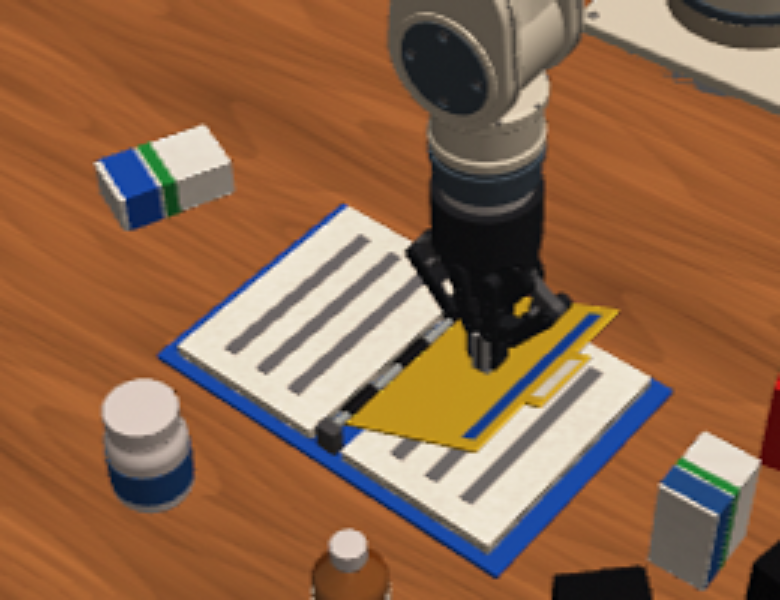

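The leaf is coming down on the +y side with the fingertips on its face at crop (488,360). The tool stopped 34 mm short in y and yawed slightly, so I'll check the joints.

```bash
python3 -c "
from arc import *
print(s['qpos'],s['dq'])"
```

```text
t 5.1 local [0.0013 0.0742 0.0668] F [0.8043 0.0525 0.8943] toolx [ 1.     -0.0046 -0.0026] z [-0.0025  0.0264 -0.9996] w -0.00010426692111847709
[-0.0056  0.377  -0.2442  0.9522  0.0264  3.1406] [-0.0027 -0.015   0.0223  0.0155 -0.0018 -0.0012]
```

Joint 6 is at its limit, so the tool has to yaw along with the base. I'll lift a little and turn it back.

```bash
python3 -m pendant '[[[0,0,-0.15],[0,0,0],0],[[0,0,-0.15],[0,0,-0.1],0],[[0,0,-0.15],[0,0,-0.2],0],[[0,0,-0.15],[0,0,-0.3],0],[[0,0,-0.15],[0,0,-0.3],0],[[0,0,-0.15],[0,0,-0.3],0]]'
python3 -c "
from arc import *
print(s['qpos'])
for l in ([0,.1,.09],[0,.112,.055],[0,.115,.042],[0,.115,.032],[0,.115,.026]): print(l,units(l))"
```

```text
clock: 5.7
position: [0.5565, 0.0875, 0.0906]
eef_rot: [-0.013, 0.973, 0.229, 0.003]
force: [-0.6, -0.1, 1.2]
grip_width: -0.0002
grasp_force: 0.0
t 5.7 local [0.0021 0.0735 0.0906] F [-0.6375 -0.0745  1.1732] toolx [0.8947 0.4466 0.0117] z [-0.0001  0.0264 -0.9997] w -0.00023362647689648572
[-0.007   0.3561 -0.2091  1.0059  0.0264  2.6715]
[0, 0.1, 0.09] [ 0.0755 -0.1599  0.0087]
[0, 0.112, 0.055] [ 0.1126 -0.2237  0.244 ]
[0, 0.115, 0.042] [ 0.1216 -0.239   0.3312]
[0, 0.115, 0.032] [ 0.1208 -0.2374  0.3978]
[0, 0.115, 0.026] [ 0.1203 -0.2365  0.4378]
```

```bash
python3 -m pendant '[[[0.06,-0.12,0],[0,0,0],0],[[0.11,-0.21,0.03],[0,0,0],0],[[0.11,-0.22,0.09],[0,0,0],0],[[0.11,-0.22,0.15],[0,0,0],0],[[0.12,-0.23,0.21],[0,0,0],0],[[0.12,-0.23,0.27],[0,0,0],0],[[0.12,-0.24,0.33],[0,0,0],0],[[0.12,-0.24,0.37],[0,0,0],0],[[0.12,-0.24,0.41],[0,0,0],0],[[0.12,-0.24,0.42],[0,0,0],0],[[0.12,-0.24,0.43],[0,0,0],0],[[0.12,-0.24,0.43],[0,0,0],0]]'
python3 -c "
from arc import *
print(s['qpos'])
cv2.imwrite('pics/s5.png',cv2.resize(capture('scene')[120:320,170:430],None,fx=3,fy=3))"
```

```text
clock: 6.9
position: [0.5563, 0.1295, 0.027]
eef_rot: [-0.013, 0.973, 0.231, 0.003]
force: [-0.2, 0.6, 0.4]
grip_width: 0.0001
grasp_force: 0.0
t 6.9 local [-0.0006  0.1154  0.027 ] F [-0.2018  0.5841  0.4324] toolx [0.8932 0.4495 0.0114] z [-0.0005  0.0263 -0.9997] w 8.861751233300283e-05
[ 0.068   0.4257 -0.2821  0.8617  0.0263  2.7433]
```

View pics/s5.png

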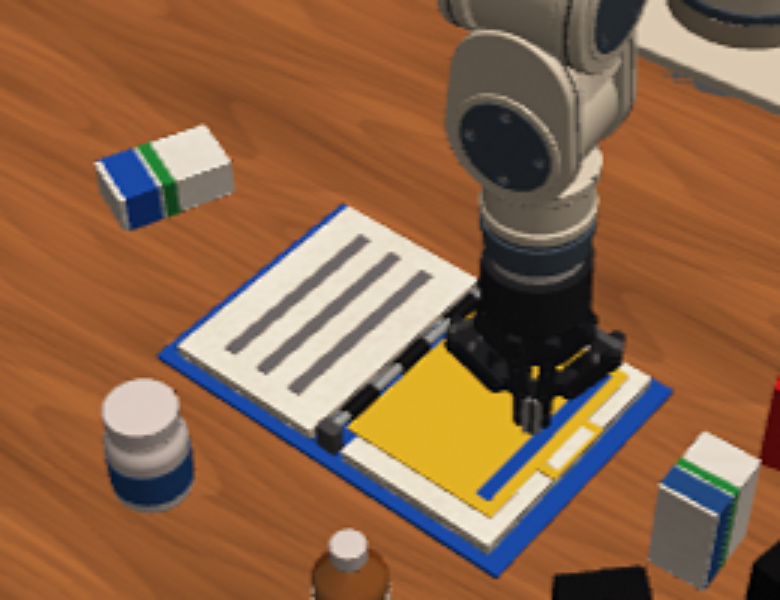

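The leaf is nearly flat on the +y side. I'll press slightly until a firm reaction appears.

```bash
python3 -m pendant '[[[0,0,0.01],[0,0,0],0],[[0,0,0.01],[0,0,0],0]]'
python3 -m pendant '[[[0,0,0.01],[0,0,0],0],[[0,0,0.01],[0,0,0],0]]'
```

```text
clock: 7.15
position: [0.5564, 0.1295, 0.0255]
eef_rot: [-0.013, 0.973, 0.231, 0.003]
force: [0.2, 0.4, 0.3]
grip_width: -0.0005
grasp_force: 0.1
clock: 7.35
position: [0.5563, 0.1296, 0.0239]
eef_rot: [-0.013, 0.973, 0.231, 0.003]
force: [0.4, 0.2, 0.6]
grip_width: -0.0002
grasp_force: 0.1
```

```bash
python3 -m pendant '[[[0,0,0.01],[0,0,0],0],[[0,0,0.01],[0,0,0],0]]'
python3 -m pendant '[[[0,0,0.007],[0,0,0],0],[[0,0,0.007],[0,0,0],0]]'
```

```text
clock: 7.55
position: [0.5563, 0.1296, 0.0225]
eef_rot: [-0.013, 0.973, 0.231, 0.003]
force: [-0.3, 0.2, 2.5]
grip_width: 0.0
grasp_force: 0.9
clock: 7.75
position: [0.5564, 0.1296, 0.0222]
eef_rot: [-0.013, 0.973, 0.231, 0.003]
force: [-3.0, -1.8, 9.9]
grip_width: -0.0004
grasp_force: 4.8
```

That is the firm stop, at about 10 N. I'll retreat straight up and check.

```bash
python3 -m pendant '[[[0,0,-0.1],[0,0,0],0],[[0,0,-0.4],[0,0,0],0],[[0,0,-0.7],[0,0,0],0],[[0,0,-1],[0,0,0],0],[[0,0,-1],[0,0,0],0],[[0,0,-1],[0,0,0],0]]'
python3 -m pendant '[[[0,0.3,0],[0,0,0],0],[[0,0.6,0],[0,0,0],0],[[0,0.9,0],[0,0,0],0],[[0,0.9,0],[0,0,0],0],[[0,0.9,0],[0,0,0],0]]'
python3 -c "
from h import *
a=capture('scene')[120:320,170:430];b=capture('top')[130:340,180:540]
cv2.imwrite('pics/s6.png',cv2.resize(a,None,fx=3,fy=3));cv2.imwrite('pics/t6.png',cv2.resize(b,None,fx=2,fy=2))"
```

```text
clock: 8.35
position: [0.5567, 0.1257, 0.1723]
eef_rot: [-0.013, 0.973, 0.231, 0.004]
force: [-0.7, 0.8, -0.1]
grip_width: -0.0002
grasp_force: 0.0
clock: 8.85
position: [0.6165, 0.0042, 0.166]
eef_rot: [-0.014, 0.973, 0.23, 0.001]
force: [0.1, 0.7, 0.8]
grip_width: 0.0
grasp_force: 0.0
```

View pics/s6.png

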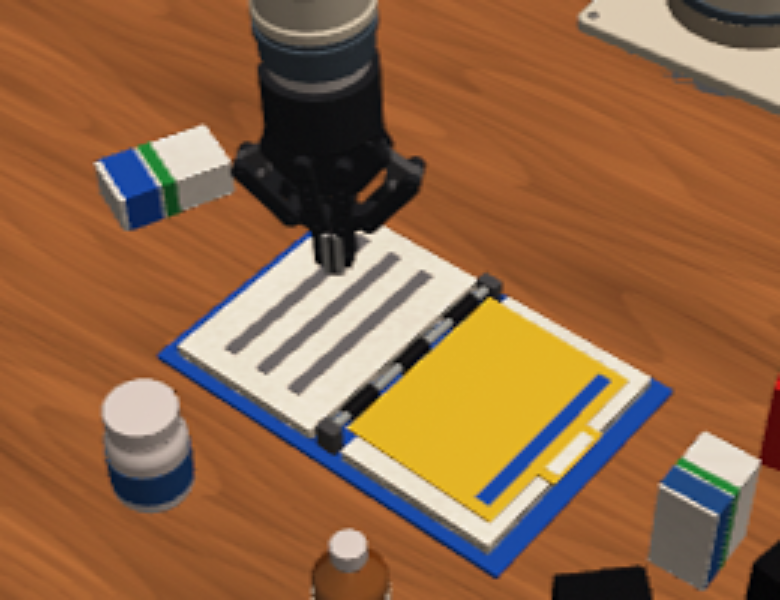

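View pics/t6.png

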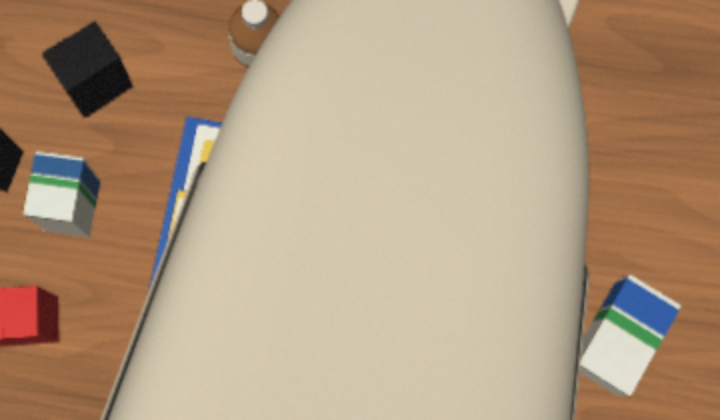

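The scene view shows the yellow leaf flat on the +y pages, with the tab at crop (575,455). The register corners and the bystanders are where they were, and the robot is clear. The tip met the stop at 22 mm height, which corresponds to about 3.16 rad. Handing in.

```bash
python3 -c "
from workcell import *
print(hand_in())"
```

```text
the job is handed in; nothing more can be done
None
```

I turned the yellow leaf over the spine and pressed it gently (about 10 N) to its stop. It lies flat on the +y pages, and the register and the items around it look unmoved in the scene view. The job is handed in, but the hand-in returned no verdict.

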